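# Zero the thickness gauge and put it away

## Task

Lay the blue paper-thickness gauge gently in the wooden cradle and let go of it, then turn its round bezel until the red pointer reads zero (at the green mark) and let go again. Then take the gauge out without disturbing the setting, lay it down gently, flat and dial up, in the open drawer and slide the drawer fully shut. Leave the tub, bottle, parcel and brush where they are.

Things in the scene. Friction and masses are not known exactly. Their poses are not given: they have to be found in the camera images.
- gauge: loose thickness gauge lying dial up, 0.33 kg: square blue head 80 x 80 x 22 mm high with a white scale; on its -x side a black handle 26 mm wide, 22 high, 90 long (local x -40 to -130 mm); all flat underneath, 42.5 mm high over the bezel. Origin: centre of the head's underside, below the bezel's axis. x points away from the handle, towards the green zero mark; z up
- handle_grip (a point): point on the gauge's handle, 85 mm behind the head's centre, 11 mm above the underside: where to grip it across its 26 mm width
- bezel (a joint): turn of the gauge's black round bezel (50 mm diameter, 23 to 42.5 mm above the gauge's underside; white cap with red pointer), rad: 0 when the pointer points along the gauge's x at the green mark, positive anticlockwise from above, range -0.6 to 2.6. It stays where left (0.06 N m). One of the 32 scale divisions is 0.196 rad
- bezel_grip (a point): point on the bezel's axis, 35 mm above the gauge's underside, inside the bezel (its rim runs from 12 mm below to 7.5 mm above this point)
- cradle_seat (a point): centre of the pocket's floor in the fixed pale wooden cradle, 8 mm above the table: the gauge's origin goes here, its x along this x. Pocket 88 x 88 mm for the head, walls 6 mm thick rising 14 mm above the floor; the -x wall has a gap 44 mm wide for the handle, which rests on a tongue 20 mm wide at floor level reaching x = -120 mm
- cradle: the same cradle, 100 x 100 mm plus tongue; origin at the table under the pocket's centre
- cabinet_drawer0 (a joint): opening of the drawer, m: 0 fully shut, grows towards the robot; starts 0.155 to 0.175 open
- cabinet_drawer0_handle (a point): middle of the drawer's brass bar handle: 120 mm long along y, 11 mm thick, 35 mm in front of the drawer's face, 67 mm above the table. x points from the robot into the cabinet
- drawer_floor (a point): centre of the drawer's inner floor, 22 mm above the table, moves with the drawer; axes as the cabinet. Inside: 215 mm along x, 208 along y, side walls 61 mm high; the face in front tops out 93 mm above the table. Uncovered (not under the cabinet) is local x from -107 mm to (opening - 113 mm). 71 mm free height inside the cabinet
- cabinet: fixed dark wooden drawer unit, 260 x 250 x 105 mm, one drawer facing the robot; origin under its centre, x points away from the robot; carries the parcel on its top
- tub: white round tub, 90 mm diameter, 100 mm high; bystander; origin at the underside's centre
- bottle: white bottle, 60 mm diameter, 170 mm high; bystander; origin at the underside's centre
- parcel: brown parcel 100 x 160 x 55 mm on the cabinet; bystander; origin at the underside's centre
- brush: flat wooden brush lying on the table, 180 x 50 x 30 mm, long side along its x; bystander; origin on the table near its middle

How it is judged:
By the outcome, as a careful person would: the job done as asked, in the order asked, and still so for the second after the job is handed in, with the robot touching nothing.
It also fails if it takes over 72 s, if anything falls off the work surface, if the arm or the gripper's body presses on something with over 40 N, if the wrist force passes 120 N, or if a joint passes its speed limit or range.

## Robot

A 7-joint arm with a two-finger parallel gripper is mounted at the origin on the work surface. World frame = base frame: x ahead of the robot, y to its left, z up, the work surface at z = 0. Lengths are in m, angles in degrees, forces in N, time in s.
With the tool pointing down it reaches from about 0.425 to 0.875 m from the base axis. Payload 4.7 kg.
Tool frame: the origin (TCP) lies at the very end of the fingers, on their centre line; the grasp point (between the pads) lies 19 mm behind it; z points along the fingers, y is the line along which they close (so a half turn about z gives the same grasp; the last joint's range is limited). The gripper opens to 87 mm and grips with 3 to 60 N. Pads are 19 mm wide; open, the fingers measure 117 mm over their backs; the gripper's body (75 mm by 190 mm) begins 51 mm behind the grasp point.
Start: joints at [69.104, 18.392, -4.016, 83.108, 1.295, 78.541, -3.26], TCP at [0.24, -0.604, 0.223] pointing down, gripper open.
Joint ranges: [-163.93, 163.93], [-17.29, 119.83], [-79.2, 71.16], [3.27, 140.29], [-89.18, 269.18], [5.43, 117.66], [-154.24, 154.24]. Speed limits (degrees/s): [147.25, 147.25, 180, 180, 180, 180, 180].

## Interface

Orientations are given as [roll, pitch, yaw] about the fixed x, y, z axes, in that order (R = Rz(yaw) Ry(pitch) Rx(roll)).
In Python, from cell import get_obs, cams, ticket, finder gives the robot as it stands.
- The arm moves only by the shell command python3 -m creep 'ROWS' [FORCE]. ROWS is text: rows parted by semicolons, each of 5 numbers parted by spaces: the shift along the world's x, y, z in m, then the turn about the world's z in degrees, then the finger opening in m, from 0 to 0.087. A call has 1 to 8 rows; each row shifts and turns the commanded pose from where the row before left it; what a row does not reach is not made up. A row lasts 1/8 s, in which the tool goes at most 62.5 mm and 10.7 degrees, less where a joint would pass 70% of its speed; a pose out of reach is approached as far as the arm can. A call with a gripper value outside its range is refused whole. The fingers move at their own pace and stop on an object; FORCE is the grip in N (left out, the last holds). Time passes only in rows, so rows that do not move let the fingers close. It gives the time, the measured TCP pose, the force, the opening and the grip force at its end, in the units of the state.
- get_obs(): the state, without advancing time (a new reading comes with each control period).
- cams.read_camera(name): name is "side" or "top"; returns the picture (384x512x3 uint8, red, green, blue); there is no depth.
- cams.calibration(name): a dict with "fx", "fy", "cx", "cy" (pixels), "extrinsics" (4x4, takes a point from world to camera coordinates). Camera axes: x right, y down, z forward; pixel columns grow to the right and rows downward; lengths in m; the calibration is good to about 2 mm. A picture is of the moment at which its call begins. calibration takes no time and is no camera call.
- ticket.sign_off(): hands the job in; it is judged then, once.
Trained networks look in the newest picture that a camera, given by its name, has taken for a name from the list of things; names that differ only in an ending like _2 or _b are one class to them, and where a whole thing is asked for, a point or a joint stands for the part that bears it (a point fixed in the world has none). Each returns a list of dicts, best first, with "p" (0 to 1); they miss things now and then, are a little off and sometimes report something else, mostly with a low value. They report only what shows in the picture. A call takes as long as a camera call.
- finder.masks_of(name, camera): "mask" (384x512 bool, what is visible of it) and "xy" ([column, row] in pixels, amid what is visible of it).
- finder.tip_of(name, camera): "xy" ([column, row] in pixels: a listed point, or the origin of a listed thing).
The state is a dict: "time_s": time; "qpos": joint angles; "joint_velocities": joint speeds; "effort": joint torques, N m; "tool_pos": TCP position; "tool_rot": TCP orientation; "force": force on the tool from outside, world axes, zero at the start; "wrist_torque": the same for the moment, N m; "grip_width": finger opening in m; "grasp_force": force on a finger pad.
Only numpy, scipy, OpenCV 4.12 (cv2) and the standard library are available. Lean on these libraries where they do the work, as an engineer would, in place of code of your own. Each camera call takes 0.05 s, during which the arm holds its last target. There are 200 camera calls.

## Working session

There is one attempt and no reset: what is moved stays moved. The work goes in short steps, Python scripts to look and compute and a shell command to move; the robot and the scene stay as the last step left them, time stands still between calls to the robot, and variables do not carry over. Pictures are saved under pics/ and viewed, at most 10 in all, crops included, and the job is handed in when it is done.

```bash
ls; mkdir -p pics; cat > h.py <<'E'
import numpy as np, cv2
from cell import get_obs, cams, ticket, finder
def P(cam):
    c=cams.calibration(cam);K=np.array([[c['fx'],0,c['cx']],[0,c['fy'],c['cy']],[0,0,1]]);return K@np.array(c['extrinsics'])[:3]
def proj(cam,X):
    q=P(cam)@np.append(X,1);return q[:2]/q[2]
def tri(a,b,ca='top',cb='side'):
    X=cv2.triangulatePoints(P(ca),P(cb),np.array(a,float).reshape(2,1),np.array(b,float).reshape(2,1))[:,0];X=X[:3]/X[3]
    return X,np.linalg.norm(proj(ca,X)-a),np.linalg.norm(proj(cb,X)-b)
def atz(cam,uv,z):
    M=P(cam);H=np.c_[M[:,0],M[:,1],M[:,2]*z+M[:,3]];q=np.linalg.solve(H,[uv[0],uv[1],1]);return q[:2]/q[2]
def snap(cam,name=None):
    im=cams.read_camera(cam)
    if name: cv2.imwrite('pics/'+name,im[...,::-1])
    return im
E
python3 - <<'E'
from h import *
a=snap('top');b=snap('side')
cv2.imwrite('pics/a_top.png',a[...,::-1]);cv2.imwrite('pics/a_side.png',b[...,::-1])
for c in('top','side'):
    k=cams.calibration(c);E=np.array(k['extrinsics']);print(c,k['fx'],-E[:3,:3].T@E[:3,3],E[2,:3])
for n in['gauge','handle_grip','bezel_grip','cradle_seat','cradle','cabinet_drawer0_handle','drawer_floor','cabinet','tub','bottle','parcel','brush']:
    r={c:finder.tip_of(n,c) for c in('top','side')}
    for c in r: print(n,c,[(np.round(d['xy'],1).tolist(),round(d['p'],2)) for d in r[c][:3]])
    if r['top'] and r['side']: 
        X,e,f=tri(r['top'][0]['xy'],r['side'][0]['xy']);print('   ',X.round(4),round(e,1),round(f,1))
E
```

```text
pics
top 348.40317868566154 [0.49394893 0.05086395 1.07995296] [ 0.0978935 -0.0064487 -0.995176 ]
side 465.8130647815515 [0.04366275 1.14152962 1.13557988] [ 0.35241848 -0.6724227  -0.65088319]
gauge top []
gauge side [([263.0, 264.4], 0.68)]
handle_grip top [([161.0, 266.8], 0.72)]
handle_grip side [([280.0, 282.2], 0.73)]
    [0.3833 0.332  0.0008] 4.7 2.7
bezel_grip top [([170.0, 240.3], 0.76), ([171.1, 233.3], 0.71)]
bezel_grip side [([264.1, 261.4], 0.69)]
    [0.4577 0.299  0.0221] 2.4 1.3
cradle_seat top [([370.9, 214.2], 0.6)]
cradle_seat side [([313.3, 151.1], 0.71), ([211.2, 164.6], 0.55)]
    [ 0.5397 -0.3118  0.0139] 1.8 0.8
cradle top [([376.2, 216.9], 0.75)]
cradle side [([319.0, 153.0], 0.61), ([196.8, 247.2], 0.33), ([282.1, 279.9], 0.29)]
    [ 0.5269 -0.3383 -0.0093] 0.0 0.0
cabinet_drawer0_handle top [([264.8, 237.7], 0.64)]
cabinet_drawer0_handle side [([298.1, 194.9], 0.76), ([315.4, 150.3], 0.55)]
    [0.4682 0.0153 0.0665] 2.2 1.0
drawer_floor top [([261.3, 184.7], 0.75), ([155.9, 265.7], 0.68)]
drawer_floor side [([253.4, 193.5], 0.84)]
    [0.6332 0.0269 0.0161] 3.8 1.8
cabinet top [([254.9, 130.0], 0.88)]
cabinet side []
tub top [([386.7, 159.8], 0.77), ([160.1, 263.9], 0.45)]
tub side [([283.1, 132.0], 0.67), ([262.0, 263.9], 0.63)]
    [ 0.7009 -0.3622  0.0277] 0.1 0.0
bottle top []
bottle side [([197.6, 246.0], 0.69)]
parcel top [([256.2, 120.7], 0.8)]
parcel side [([213.0, 167.0], 0.96)]
    [0.7988 0.0394 0.0905] 0.8 0.4
brush top [([99.0, 232.2], 0.57)]
brush side [([225.0, 318.5], 0.64)]
    [0.4746 0.5194 0.0017] 0.4 0.2
```

```bash
python3 - <<'E'
import cv2
a=cv2.imread('pics/a_top.png');b=cv2.imread('pics/a_side.png')
g=cv2.resize(a[190:310,110:220],None,fx=5,fy=5,interpolation=cv2.INTER_CUBIC)
c=cv2.resize(a[160:270,320:430],None,fx=5,fy=5,interpolation=cv2.INTER_CUBIC)[:550]
import numpy as np
cv2.imwrite('pics/b1.png',g)
cv2.imwrite('pics/b2.png',cv2.resize(b[90:330,150:370],None,fx=2.5,fy=2.5,interpolation=cv2.INTER_CUBIC))
E
```

```text
(no output)
```

View pics/a_top.png

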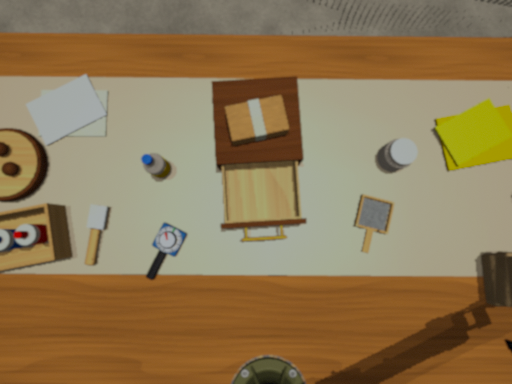

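View pics/b2.png

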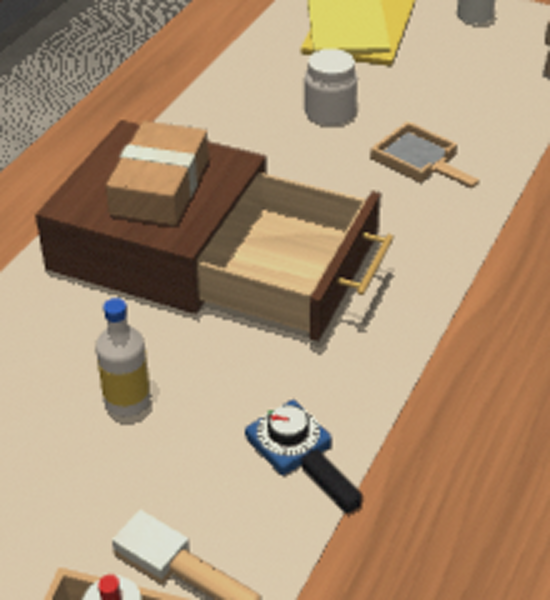

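View pics/b1.png

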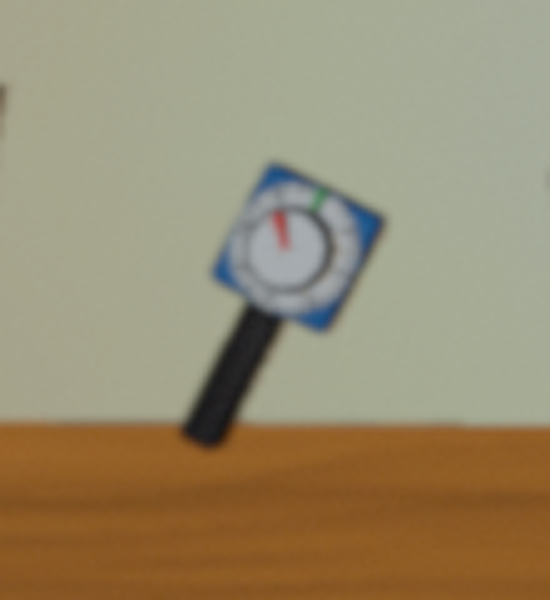

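The top view shows the gauge's dial at (170,240) with its handle end at (150,277). The pointer sits about 45° anticlockwise of the green mark. The cradle is at (374,214) with its tongue to (366,250), and the open drawer is at (262,192) with its bar at (264,238). The side view agrees. Next I'll fit silhouettes in both views to get precise poses.

```bash
cat >> h.py <<'E'
from scipy.optimize import minimize
def box(x0,x1,y0,y1,z0,z1): return np.array([[x,y,z] for x in(x0,x1) for y in(y0,y1) for z in(z0,z1)])
t=np.linspace(0,2*np.pi,40,endpoint=False)
BEZ=np.array([[.025*np.cos(a),.025*np.sin(a),z] for a in t for z in(.023,.0425)])
GAUGE=[box(-.04,.04,-.04,.04,0,.022),box(-.13,-.04,-.013,.013,0,.022),BEZ]
CRADLE=[box(-.05,.05,-.05,.05,0,.022),box(-.12,-.05,-.01,.01,0,.008)]
def render(cam,parts,p):
    x,y,z,w=p;c,s=np.cos(w),np.sin(w);R=np.array([[c,-s,0],[s,c,0],[0,0,1]]);M=P(cam);S=4
    im=np.zeros((384*S,512*S),np.uint8)
    for q in parts:
        X=q@R.T+[x,y,z];u=np.c_[X,np.ones(len(X))]@M.T;u=u[:,:2]/u[:,2:]
        h=cv2.convexHull(((u+.5)*S-.5).astype(np.float32));cv2.fillConvexPoly(im,np.round(h*16).astype(np.int32),255,shift=4)
    return cv2.resize(im,(512,384),interpolation=cv2.INTER_AREA)/255.
def fit(masks,parts,p0,fixz=None):
    ms={c:cv2.GaussianBlur(m.astype(float),(0,0),1) for c,m in masks.items()}
    def f(v):
        p=[v[0],v[1],v[3]/1 if fixz is None else fixz,v[2]/10]
        return sum(((cv2.GaussianBlur(render(c,parts,p),(0,0),1)-m)**2).sum() for c,m in ms.items())
    v0=np.array([p0[0],p0[1],p0[2]*10]+([.0] if fixz is None else []))
    sx=np.vstack([v0]+[v0+d for d in np.eye(len(v0))*([.01,.01,1.]+([.01] if fixz is None else []))])
    r=minimize(f,v0,method='Nelder-Mead',options=dict(initial_simplex=sx,xatol=1e-4,fatol=.05,maxiter=300))
    return np.r_[r.x[:2],np.degrees(r.x[2]/10),r.x[3:]],r.fun
def mask(name,cam):
    r=finder.masks_of(name,cam);return (r[0]['mask'],r[0]['p'],r[0]['xy']) if r else None
E
python3 - <<'E'
from h import *
snap('top');snap('side')
for n,parts,p0 in(('gauge',GAUGE,(.46,.3,np.radians(-28))),('cradle',CRADLE,(.545,-.31,np.radians(-12)))):
    m={c:mask(n,c) for c in('top','side')}
    print(n,[(c,v[0].sum(),round(v[1],2),np.round(v[2])) if v else (c,None) for c,v in m.items()])
    m={c:v[0] for c,v in m.items() if v}
    print('both',*fit(m,parts,p0));print('both z0',*fit(m,parts,p0,0.))
    for c in m: print(c,*fit({c:m[c]},parts,p0,0.))
d=finder.masks_of('cabinet_drawer0_handle','top')
for c in('top','side'):
  for n in('cabinet_drawer0_handle','cabinet','drawer_floor'):
    for d in finder.masks_of(n,c)[:1]:
        ys,xs=np.nonzero(d['mask']);r=cv2.minAreaRect(np.c_[xs,ys].astype(np.float32));print(n,c,round(d['p'],2),len(xs),cv2.boxPoints(r).round(1).tolist())
E
```

```text
gauge [('top', np.int64(1020), 0.62, array([166., 243.])), ('side', np.int64(888), 0.88, array([269., 264.]))]
both [ 4.56792981e-01  3.00091818e-01 -2.59198630e+01 -3.07003511e-04] 68.45161355617242
both z0 [  0.45622655   0.29973512 -26.60190792] 69.72112791953722
top [  0.45364129   0.30006577 -26.58015733] 18.326170821591944
side [  0.45978974   0.29830607 -27.16892083] 28.44488135085477
cradle [('top', np.int64(1263), 0.71, array([372., 218.])), ('side', np.int64(585), 0.8, array([320., 150.]))]
both [ 5.36629024e-01 -3.22971469e-01 -1.33473539e+01  9.27403812e-04] 31.91326756837116
both z0 [  0.53672912  -0.32340236 -13.67876622] 32.17621947259172
top [  0.53600722  -0.3232259  -13.20579882] 23.748166559588164
side [  0.53929525  -0.32434543 -14.04783779] 4.543767812117004
cabinet_drawer0_handle top 0.82 5264 [[216.8000030517578, 164.5], [301.8999938964844, 158.8000030517578], [307.1000061035156, 237.10000610351562], [222.0, 242.6999969482422]]
cabinet top 0.88 10215 [[210.60000610351562, 80.80000305175781], [298.5, 75.69999694824219], [308.0, 237.39999389648438], [220.10000610351562, 242.5]]
drawer_floor top 0.66 5260 [[216.60000610351562, 164.0], [303.70001220703125, 159.3000030517578], [308.0, 237.89999389648438], [220.89999389648438, 242.6999969482422]]
cabinet_drawer0_handle side 0.71 3279 [[224.39999389648438, 207.39999389648438], [244.60000610351562, 148.10000610351562], [311.20001220703125, 170.8000030517578], [291.0, 230.10000610351562]]
cabinet side 0.73 6420 [[158.60000610351562, 197.39999389648438], [175.10000610351562, 131.8000030517578], [311.1000061035156, 165.8000030517578], [294.6000061035156, 231.39999389648438]]
drawer_floor side 0.89 3279 [[224.8000030517578, 208.60000610351562], [244.5, 149.5], [310.5, 171.5], [290.79998779296875, 230.60000610351562]]
```

```bash
python3 - <<'E'
from h import *
o=get_obs();print(o['time_s'],o['tool_pos'],o['tool_rot'],o['grip_width'],o['force'])
g=np.array([.457,.300]);a=np.radians(-26.6);print('handle grip',g-.085*np.array([np.cos(a),np.sin(a)]))
im=cams.read_camera('top').astype(int);r=(im[...,0]>130)&(im[...,0]-im[...,1]>60)&(im[...,0]-im[...,2]>60)
ys,xs=np.nonzero(r);k=(abs(xs-168)<12)&(abs(ys-238)<14);print(xs[k],ys[k]);
w=(im[...,0]-np.maximum(im[...,1],im[...,2]))[ys[k],xs[k]];c=np.array([np.average(xs[k],weights=w),np.average(ys[k],weights=w)])
v=atz('top',c,.0425)-g;print(v,np.degrees(np.arctan2(v[1],v[0]))+26.6)
# cabinet yaw from left/right edges and drawer handle ends
for u in([242,240],[287,237]):print(atz('top',u,.067))
for u,z in(([213,82],.105),([298,77],.105),([217,166],.105),([301,160],.105)):print(atz('top',u,z))
E
```

```text
1.95 [ 0.24030292 -0.603965    0.22260004] [1.79995439e+02 3.81581374e-03 2.16998287e+01] 0.08699337255933387 [-0.45287158 -0.09542614  0.42267932]
handle grip [0.38099689 0.33805952]
[165 166 165 166 166 166] [233 233 234 234 235 236]
[0.01299503 0.00474293] 46.651106625051966
[0.455373   0.07856292]
[ 0.46486817 -0.05123278]
[0.91047181 0.16645514]
[ 0.92811187 -0.08032451]
[0.66401161 0.15049784]
[ 0.68329618 -0.08762018]
```

```bash
python3 -m creep '0.06 0.02 0.03 0 0.06; 0.06 0.02 0 0 0.06; 0.05 0.035 0 0 0.06; 0.05 0.035 0 0 0.06; 0.03 0.05 0 0 0.06; 0.02 0.055 0 0 0.06; 0 0.06 0 0 0.06; 0 0.06 0 0 0.06' 40
```

```text
time_s: 3.0
tool_pos: [0.5034, -0.2691, 0.2494]
tool_rot: [180.0, -0.0, 21.7]
force: [0.6, 0.9, 0.4]
grip_width: 0.0605
grasp_force: 0.0
```

```bash
python3 -m creep '0 0.06 0 -6 0.06; 0 0.06 0 -6 0.06; 0 0.06 0 -6 0.06; 0 0.06 0 -6 0.06; 0 0.06 0 -6 0.06; 0 0.06 0 -6 0.06; -0.02 0.058 0 -6 0.06; -0.02 0.058 0 -6.3 0.06' && python3 -m creep '-0.04 0.058 -0.02 0 0.06; -0.0424 0.058 -0.02 0 0.06;0 0.0151 -0.05 0 0.06; 0 0 -0.04 0 0.06; 0 0 0 0 0.06'
```

```text
time_s: 4.0
tool_pos: [0.4626, 0.2065, 0.2496]
tool_rot: [-180.0, -0.0, -26.8]
force: [-0.1, 0.4, 0.7]
grip_width: 0.06
grasp_force: 0.0
time_s: 4.62
tool_pos: [0.393, 0.2932, 0.1853]
tool_rot: [-179.2, 0.9, -25.5]
force: [-1.0, -0.1, -0.1]
grip_width: 0.0596
grasp_force: 0.0
```

```bash
python3 -m creep '0 0 0 0 0.06; 0 0 0 0 0.06'; python3 -c "
from h import *
print(get_obs()['qpos'])"
```

```text
time_s: 4.88
tool_pos: [0.3958, 0.2923, 0.1875]
tool_rot: [-179.0, 0.8, -25.8]
force: [0.1, 0.0, -0.7]
grip_width: 0.06
grasp_force: 0.0
[ -23.10270833    0.63872496  -15.6149716   107.6881426    -1.03543224
   71.13048779 -154.20618401]
```

```bash
python3 -m creep '0 0 0.02 10 0.06; 0 0 0 10 0.06; 0 0 0 10 0.06; 0 0 0 10 0.06;0 0 0 10 0.06;0 0 0 10 0.06;0 0 0 10 0.06;0 0 0 10 0.06' && python3 -m creep '0 0 0 10 0.06; 0 0 0 10 0.06; 0 0 0 10 0.06; 0 0 0 10 0.06;0 0 0 10 0.06;0 0 0 10 0.06;0 0 0 10 0.06;0 0 0 10 0.06' && python3 -m creep '-0.01 0.02 0 10 0.06; -0.0048 0.0258 0 10 0.06;0 0 0 0 0.06'
```

```text
time_s: 5.88
tool_pos: [0.396, 0.2916, 0.2072]
tool_rot: [-179.1, 0.8, 54.4]
force: [0.8, 0.1, 0.2]
grip_width: 0.0604
grasp_force: 0.0
time_s: 6.88
tool_pos: [0.396, 0.2916, 0.2072]
tool_rot: [-179.1, 0.9, 134.4]
force: [-0.3, -0.7, 1.1]
grip_width: 0.0598
grasp_force: 0.0
time_s: 7.25
tool_pos: [0.3802, 0.3393, 0.2072]
tool_rot: [-179.2, 0.8, 154.3]
force: [0.9, -0.6, 0.1]
grip_width: 0.0599
grasp_force: 0.0
```

```bash
python3 -m creep '0.0008 -0.0013 -0.05 -0.9 0.06; 0 0 -0.055 0 0.06; 0 0 -0.05 0 0.06; 0 0 -0.03 0 0.06; 0 0 -0.0165 0 0.06; 0 0 0 0 0.06' && python3 - <<'E'
from h import *
for c in('top','side'): im=snap(c,f'c_{c}.png'); 
a=cv2.imread('pics/c_top.png')[200:300,110:220];b=cv2.imread('pics/c_side.png')[200:320,210:330]
f=lambda i:cv2.resize(i,(400,400),interpolation=cv2.INTER_CUBIC)
cv2.imwrite('pics/c.png',np.hstack([f(a),f(b)]))
E
```

```text
time_s: 8.0
tool_pos: [0.3813, 0.3358, 0.0047]
tool_rot: [-179.0, 0.8, 153.2]
force: [0.3, -0.3, 1.0]
grip_width: 0.0601
grasp_force: 0.0
```

View pics/c.png

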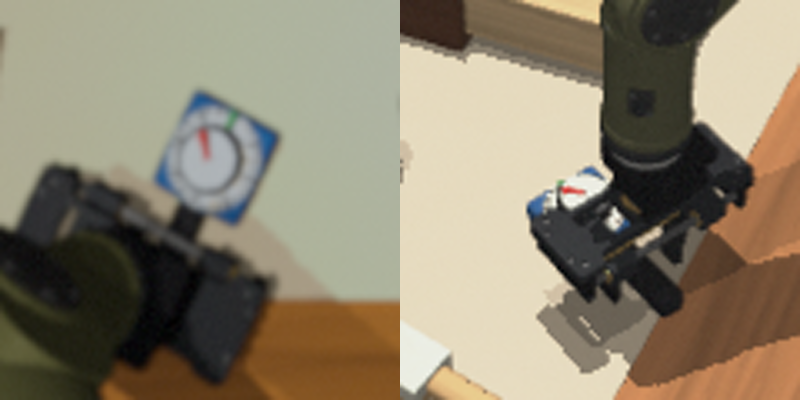

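The gripper straddles the handle (left half of the crop: dial at (205,157), handle below it, running between the fingers). I'll grip and lift it.

```bash
python3 -m creep '0 0 0.002 0 0.06; 0 0 0 0 0.015; 0 0 0 0 0.015; 0 0 0 0 0.015; 0 0 0 0 0.015; 0 0 0 0 0.015' 50 && python3 -m creep '0 0 0.02 0 0.015; 0 0 0.04 0 0.015; 0 0 0.05 0 0.015; 0 0 0.05 0 0.015; 0 0 0 0 0.015' 50
```

```text
time_s: 8.85
tool_pos: [0.381, 0.3372, 0.007]
tool_rot: [-179.1, 0.8, 153.4]
force: [0.4, 0.9, -0.1]
grip_width: 0.0254
grasp_force: 49.8
time_s: 9.48
tool_pos: [0.3826, 0.3387, 0.1707]
tool_rot: [-179.4, 1.0, 153.3]
force: [0.5, -0.3, -4.0]
grip_width: 0.0259
grasp_force: 49.8
```

```bash
python3 -m creep '0.04 -0.04 0 2 0.015; 0.04 -0.04 0 2 0.015; 0.02 -0.055 0 2 0.015; 0 -0.06 0 2 0.015; 0 -0.06 0 2 0.015; 0 -0.06 0 2 0.015; 0 -0.06 0 1.2 0.015; 0 -0.06 0 0 0.015' 50 && python3 -m creep '0 -0.06 0 0 0.015; 0 -0.06 0 0 0.015; -0.01 -0.05 0 0 0.015; -0.0186 -0.0377 -0.03 0 0.015; 0 0 -0.04 0 0.015;0 0 -0.02 0 0.015; 0 0 0 0 0.015; 0 0 0 0 0.015' 50 && python3 - <<'E'
from h import *
for c in('top','side'): snap(c,f'd_{c}.png')
for n in('gauge','cradle','bezel_grip'):
  for c in('top','side'):
    m=mask(n,c) if n!='bezel_grip' else None
    if m: print(n,c,m[0].sum(),round(m[1],2),np.round(m[2]))
  t={c:finder.tip_of(n,c) for c in('top','side')}
  print(n,{c:[(np.round(d['xy'],1).tolist(),round(d['p'],2)) for d in v[:2]] for c,v in t.items()})
  if t['top'] and t['side']: print(tri(t['top'][0]['xy'],t['side'][0]['xy']))
a=cv2.imread('pics/d_top.png')[150:280,310:440];b=cv2.imread('pics/d_side.png')[90:210,260:380]
f=lambda i:cv2.resize(i,(400,400),interpolation=cv2.INTER_CUBIC)
cv2.imwrite('pics/d.png',np.hstack([f(a),f(b)]))
E
```

```text
time_s: 10.48
tool_pos: [0.4788, -0.0998, 0.1646]
tool_rot: [-179.0, 0.6, 166.6]
force: [1.5, -0.3, -3.2]
grip_width: 0.0253
grasp_force: 49.8
time_s: 11.48
tool_pos: [0.4522, -0.3056, 0.0768]
tool_rot: [-179.1, 0.8, 166.6]
force: [-0.7, -0.6, -2.8]
grip_width: 0.0254
grasp_force: 49.8
gauge top 843 0.77 [383. 212.]
gauge side 274 0.7 [316. 139.]
gauge {'top': [([381.5, 213.1], 0.88)], 'side': [([318.4, 136.0], 0.59)]}
(array([ 0.53237834, -0.32174472,  0.08337601]), np.float64(1.0711436143919453), np.float64(0.43888524973367055))
cradle top 378 0.74 [364. 212.]
cradle side 542 0.95 [319. 153.]
cradle {'top': [([372.5, 214.0], 0.79), ([382.1, 210.1], 0.58)], 'side': [([314.1, 152.2], 0.76), ([251.7, 192.2], 0.39)]}
(array([ 0.53974793, -0.32129259,  0.00200323]), np.float64(1.4675916216238247), np.float64(0.6297780471574712))
bezel_grip {'top': [([386.1, 214.0], 0.84)], 'side': [([318.2, 129.8], 0.52)]}
(array([ 0.53293794, -0.32204622,  0.11242315]), np.float64(0.5260579480599737), np.float64(0.21138056046396386))
```

View pics/d.png

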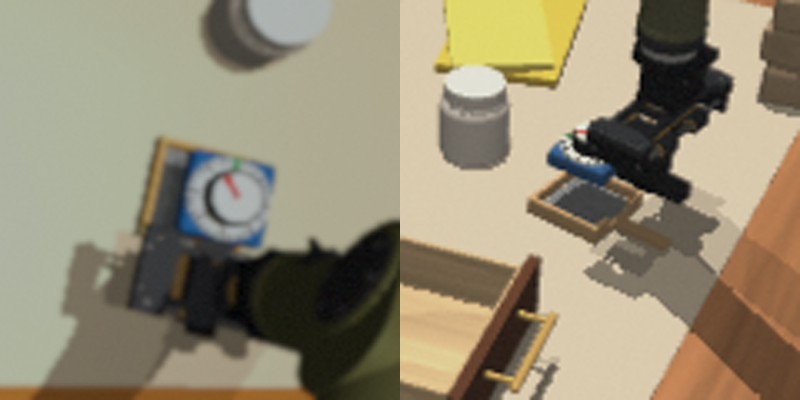

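The top crop shows the held gauge (dial at (235,195)) offset to the right of the cradle by parallax. The side crop shows it about 6 cm above the pocket. I'll check the alignment by fitting.

```bash
python3 - <<'E'
from h import *
for c in('top','side'): snap(c)
HB=[GAUGE[0],GAUGE[2]]
ex=np.array([.535,-.3253])
for dz in(.066,.0705,.075):
  m=mask('gauge','top')[0];print(dz,'top',*fit({'top':m},HB,(*ex,np.radians(-13.4)),dz))
ms=mask('cradle','side');print('cr side',ms[1],*fit({'side':ms[0]},CRADLE,(.537,-.323,np.radians(-13.5)),0.))
# side bezel white cap centre vs expected projection
im=cv2.imread('pics/d_side.png');print(proj('side',[*ex,.0705+.0425]),proj('top',[*ex,.0705+.0425]))
for c in('top','side'):
  im=cv2.imread(f'pics/d_{c}.png').astype(int);u=proj(c,[*ex,.113]);yy,xx=np.mgrid[:384,:512]
  b=(im[...,0]-im[...,2]>40)&(np.hypot(xx-u[0],yy-u[1])<30);print(c,'blue',b.sum(),xx[b].mean(),yy[b].mean())
E
```

```text
0.066 top [  0.53232593  -0.32757385 -12.99825274] 25.282152104176355
0.0705 top [  0.53206946  -0.32547489 -13.13603719] 26.515898216724466
0.075 top [  0.532081    -0.32390692 -12.97081581] 28.4342763403805
cr side 0.71 [  0.54053763  -0.3237084  -13.49797923] 38.42988539258053
[318.23303346 129.11949503] [387.12118354 212.77354841]
top blue 124 378.86290322580646 214.6451612903226
side blue 49 313.7551020408163 138.71428571428572
```

```bash
python3 -m creep '0.003 0.0015 -0.02 0 0.015; 0 0 -0.015 0 0.015; 0 0 -0.01 0 0.015; 0 0 -0.005 0 0.015; 0 0 -0.004 0 0.015; 0 0 0 0 0.015' 50; python3 - <<'E'
from h import *
a=snap('top')[150:280,310:440];b=snap('side')[90:210,260:380]
f=lambda i:cv2.resize(i[...,::-1],(400,400),interpolation=cv2.INTER_CUBIC)
cv2.imwrite('pics/e.png',np.hstack([f(a),f(b)]))
E
```

```text
time_s: 13.12
tool_pos: [0.4554, -0.3043, 0.023]
tool_rot: [-179.1, 0.8, 166.6]
force: [-0.1, -0.3, -2.8]
grip_width: 0.0255
grasp_force: 49.8
```

View pics/e.png

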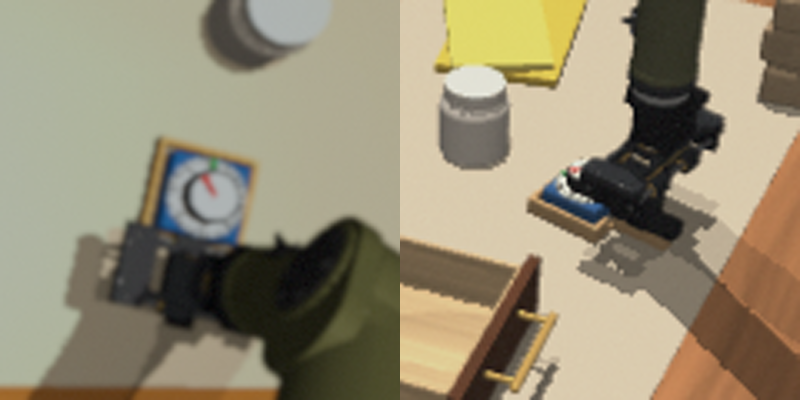

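The gauge sits centred in the pocket (top crop: head at (205,195), with rims visible on the left, top and right), and there is no contact force yet. I'll lower it the rest of the way.

```bash
python3 -m creep '0 0 -0.003 0 0.015; 0 0 -0.002 0 0.015; 0 0 -0.0015 0 0.015; 0 0 0 0 0.015' 50; python3 -m creep '0 0 -0.001 0 0.015; 0 0 -0.001 0 0.015; 0 0 0 0 0.015' 50
```

```text
time_s: 13.72
tool_pos: [0.4552, -0.3042, 0.0163]
tool_rot: [-179.1, 0.8, 166.6]
force: [-0.8, -0.1, -3.4]
grip_width: 0.0253
grasp_force: 49.8
time_s: 14.1
tool_pos: [0.4554, -0.3044, 0.015]
tool_rot: [-179.1, 0.9, 166.6]
force: [-3.1, 1.1, 2.2]
grip_width: 0.0255
grasp_force: 49.8
```

```bash
python3 -m creep '0 0 0 0 0.03; 0 0 0 0 0.045; 0 0 0 0 0.06; 0 0 0 0 0.065; 0 0 0.03 0 0.065; 0 0 0.05 0 0.065; 0 0 0.03 0 0.065; -0.03 0.02 0.02 0 0.065' && python3 -m creep '-0.04 0.06 0 -10 0.07; 0 0.06 0 -10 0.07; 0 0 0 0 0.07' && python3 - <<'E'
from h import *
snap('top','f_top.png');snap('side','f_side.png')
m={c:mask('gauge',c) for c in('top','side')};m={c:v[0] for c,v in m.items() if v}
for c in m: print(c,m[c].sum(),*fit({c:m[c]},GAUGE,(.537,-.323,np.radians(-13.5)),.008))
t={c:finder.tip_of('bezel_grip',c) for c in('top','side')};print(tri(t['top'][0]['xy'],t['side'][0]['xy']))
a=cv2.imread('pics/f_top.png')[160:270,320:430];b=cv2.imread('pics/f_side.png')[110:200,270:360]
f=lambda i:cv2.resize(i,(400,400),interpolation=cv2.INTER_CUBIC)
cv2.imwrite('pics/f.png',np.hstack([f(a),f(b)]))
E
```

```text
time_s: 15.1
tool_pos: [0.4271, -0.2854, 0.1466]
tool_rot: [-179.0, 1.1, 166.5]
force: [-0.5, 1.0, -0.4]
grip_width: 0.0646
grasp_force: 0.0
time_s: 15.48
tool_pos: [0.3914, -0.1752, 0.1448]
tool_rot: [-179.2, 0.9, 148.0]
force: [0.7, -1.0, -0.4]
grip_width: 0.0698
grasp_force: 0.0
top 942 [  0.53568272  -0.32409757 -12.78902121] 59.09454012914617
side 371 [  0.53975431  -0.32720323 -15.32542406] 77.84544869863527
(array([ 0.53549119, -0.32491304,  0.05108682]), np.float64(0.28792162829186174), np.float64(0.12008925391430265))
```

View pics/f.png

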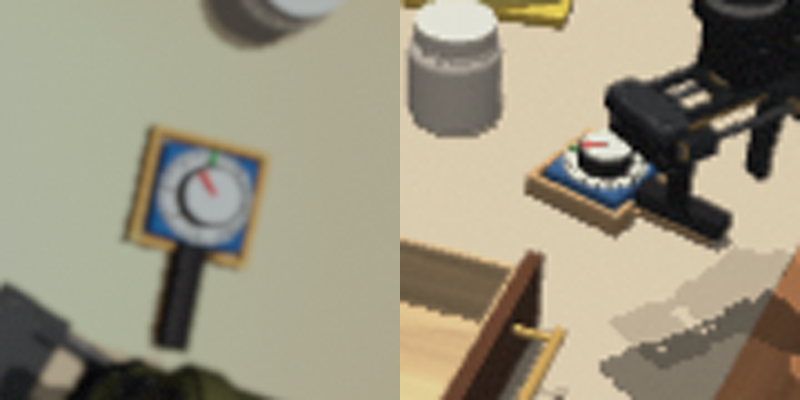

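The gauge is seated level in the pocket (top crop: cap centre at (211,196), pointer tip at (200,170), green mark at (214,158)). Next I'll measure the pointer angle and move over the bezel.

```bash
cat >> h.py <<'E'
def pointer(im,cam,g,zu,yaw,verbose=1):
    """im RGB; g rough gauge xy; finds cap (white+red disc) centre & red direction, in degrees rel. to gauge yaw"""
    u=proj(cam,[*g,zu+.0425]);r0=np.linalg.norm(proj(cam,[g[0],g[1]+.02,zu+.0425])-u)
    yy,xx=np.mgrid[:384,:512];f=im.astype(float)
    red=np.clip(f[...,0]-np.maximum(f[...,1],f[...,2])-15,0,None)*(np.hypot(xx-u[0],yy-u[1])<r0*1.3)
    ys,xs=np.nonzero(red);w=red[ys,xs]
    X=np.array([atz(cam,(x,y),zu+.0425) for x,y in zip(xs,ys)])
    m=np.average(X,axis=0,weights=w);C=np.cov(X.T,aweights=w);e=np.linalg.eigh(C)[1][:,1];e*=np.sign(e@(m-g))
    d=lambda v:(np.degrees(np.arctan2(v[1],v[0]))-yaw+180)%360-180
    print(cam,'n',len(w),'centroid dir',round(d(m-g),1),'axis dir',round(d(e),1),'r',np.linalg.norm(m-g).round(4))
E
python3 - <<'E'
from h import *
for c,g,y in(('top',(.5357,-.3241),-13),('side',(.5385,-.3255),-13.5)):
    pointer(cv2.imread(f'pics/f_{c}.png')[...,::-1],c,np.array(g),.008,y)
for c,g,y in(('top',(.4536,.3000),-26.6),('side',(.4598,.2983),-26.6)):
    pointer(cv2.imread(f'pics/a_{c}.png')[...,::-1],c,np.array(g),0,y)
E
python3 -m creep '0.04 -0.04 0 -9 0.075; 0.04 -0.04 0 -9 0.075; 0.04 -0.04 0 -10 0.075; 0.0256 -0.0293 0 0 0.075; 0 0 -0.04 0 0.075; 0 0 0 0 0.075; 0 0 0 0 0.075'
```

```text
top n 26 centroid dir 40.9 axis dir 41.7 r 0.0125
side n 5 centroid dir 41.2 axis dir 47.9 r 0.009
top n 25 centroid dir 44.9 axis dir 41.2 r 0.0147
side n 24 centroid dir 51.5 axis dir 43.3 r 0.0117
time_s: 16.65
tool_pos: [0.5368, -0.3285, 0.1052]
tool_rot: [-179.1, 0.8, 119.7]
force: [-0.5, 1.4, 0.8]
grip_width: 0.0747
grasp_force: 0.0
```

```bash
python3 -m creep '0 0.004 -0.02 0 0.075; 0 0 -0.025 0 0.075; 0 0 -0.015 0 0.075; 0 0 -0.008 0 0.075; 0 0 0 0 0.075' && python3 -m creep '0 0 0 0 0.045; 0 0 0 0 0.045; 0 0 0 0 0.045; 0 0 0 0 0.045; 0 0 0 0 0.045' 20
```

```text
time_s: 17.27
tool_pos: [0.5368, -0.3242, 0.0368]
tool_rot: [-179.1, 0.8, 119.7]
force: [0.1, 0.1, 1.3]
grip_width: 0.0751
grasp_force: 0.0
time_s: 17.9
tool_pos: [0.5371, -0.3242, 0.0369]
tool_rot: [-179.1, 0.9, 119.7]
force: [1.1, 1.6, 1.3]
grip_width: 0.0495
grasp_force: 20.0
```

```bash
python3 -m creep '0 0 0 -7 0.045; 0 0 0 -7 0.045; 0 0 0 -7 0.045; 0 0 0 -7 0.045; 0 0 0 -7 0.045; 0 0 0 -7 0.045; 0 0 0 0 0.045' && python3 - <<'E'
from h import *
print(get_obs()['wrist_torque'])
E
python3 -m creep '0 0 0 0 0.075; 0 0 0 0 0.075; 0 0 0 0 0.075; 0 0 0.04 0 0.075; 0 0 0.06 0 0.075; -0.04 0.04 0 0 0.075; -0.04 0.04 0 0 0.075; -0.04 0.04 0 0 0.075' && python3 -m creep '0 0.06 0 0 0.075; 0 0 0 0 0.075' && python3 - <<'E'
from h import *
snap('side','g_side.png');b=snap('top','g_top.png')
m={c:mask('gauge',c) for c in('top','side')};m={c:v[0] for c,v in m.items() if v}
for c in m:
    p,e=fit({c:m[c]},GAUGE,(.537,-.323,np.radians(-13.5)),.008);print(c,p,e);pointer(cv2.imread(f'pics/g_{c}.png')[...,::-1],c,p[:2],.008,p[2])
a=cv2.imread('pics/g_top.png')[170:260,330:420];b=cv2.imread('pics/g_side.png')[110:200,270:360]
f=lambda i:cv2.resize(i,(400,400),interpolation=cv2.INTER_CUBIC)
cv2.imwrite('pics/g.png',np.hstack([f(a),f(b)]))
E
```

```text
time_s: 18.77
tool_pos: [0.5358, -0.3243, 0.0368]
tool_rot: [-179.0, 0.8, 77.7]
force: [-4.1, 1.2, 5.0]
grip_width: 0.0492
grasp_force: 20.0
[ 0.15870982  0.74679113 -0.05517983]
time_s: 19.77
tool_pos: [0.4157, -0.203, 0.1365]
tool_rot: [-179.1, 0.8, 77.7]
force: [-0.7, 0.9, 1.5]
grip_width: 0.075
grasp_force: 0.0
time_s: 20.02
tool_pos: [0.4169, -0.1397, 0.1367]
tool_rot: [-179.1, 0.7, 78.1]
force: [-0.2, -0.4, -0.1]
grip_width: 0.0749
grasp_force: 0.0
top [  0.53576847  -0.32543669 -13.44046113] 91.26062983656763
top n 23 centroid dir 5.1 axis dir -1.5 r 0.0122
side [  0.54263028  -0.32987845 -16.3045559 ] 137.3887428887403
side n 9 centroid dir 34.6 axis dir 4.3 r 0.0077
```

View pics/g.png

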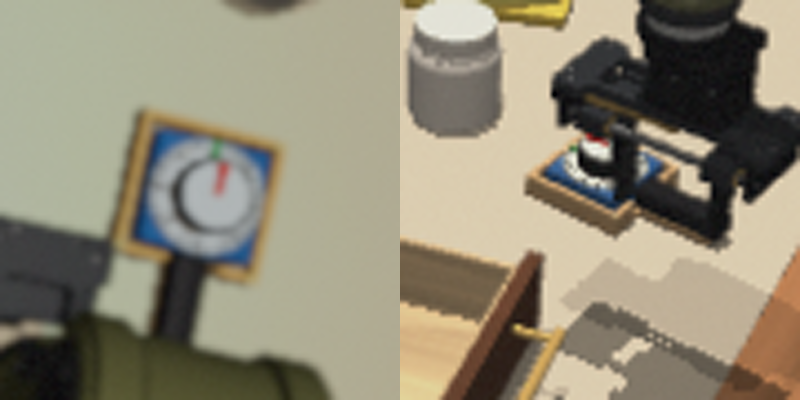

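The pointer now nearly meets the green mark (top crop: tip at (225,165), green mark at (217,150)). I'll move the arm out of the way and measure this more precisely.

```bash
python3 -m creep '0 0.06 0.03 0 0.075; 0 0.06 0.03 0 0.075; 0 0 0 0 0.075' && python3 - <<'E'
from h import *
snap('side','i_side.png');snap('top','i_top.png')
for c in('top','side'):
    m=mask('gauge',c)[0];p,e=fit({c:m},GAUGE,(.537,-.323,np.radians(-13.5)),.008);print(c,m.sum(),p,e)
    im=cv2.imread(f'pics/i_{c}.png')[...,::-1];pointer(im,c,p[:2],.008,p[2])
    f=im.astype(float);u=proj(c,[*p[:2],.04]);yy,xx=np.mgrid[:384,:512];R=np.hypot(xx-u[0],yy-u[1])<22
    g=np.clip(f[...,1]-np.maximum(f[...,0],f[...,2])-8,0,None)*R
    ys,xs=np.nonzero(g)
    if len(ys):
        w=g[ys,xs];q=atz(c,(np.average(xs,weights=w),np.average(ys,weights=w)),.031)-p[:2];print('green',len(w),q,np.degrees(np.arctan2(q[1],q[0])),np.hypot(*q))
    # blue head edges -> rectified top-face at z=.030
    S=np.array([atz(c,(x,y),.030) for x,y in [(0,0),(511,0),(511,383),(0,383)]],np.float32)
    a=np.radians(-13.4);L=((S-p[:2].astype(np.float32))@np.array([[np.cos(a),-np.sin(a)],[np.sin(a),np.cos(a)]])).astype(np.float32) # local
    D=np.c_[200-L[:,1]*4000,200-L[:,0]*4000].astype(np.float32)
    H=cv2.getPerspectiveTransform(np.float32([(0,0),(511,0),(511,383),(0,383)]),D)
    cv2.imwrite(f'pics/rect_{c}.png',cv2.warpPerspective(im[...,::-1].copy(),H,(400,400),flags=cv2.INTER_CUBIC))
cv2.imwrite('pics/i.png',np.hstack([cv2.imread('pics/rect_top.png'),cv2.imread('pics/rect_side.png')]))
E
```

```text
time_s: 20.6
tool_pos: [0.4187, -0.0295, 0.1945]
tool_rot: [-179.3, 0.7, 78.0]
force: [0.2, -1.4, 0.3]
grip_width: 0.0752
grasp_force: 0.0
top 1093 [  0.53566292  -0.32396519 -12.6243584 ] 10.729373529368974
top n 23 centroid dir -2.3 axis dir -2.6 r 0.0126
green 14 [ 0.03148541 -0.00715057] -12.79526704432709 0.03228717622061414
side 190 [  0.53604754  -0.3273958  -20.51129706] 245.4183629226167
side n 8 centroid dir 19.9 axis dir 8.2 r 0.0109
```

View pics/i.png

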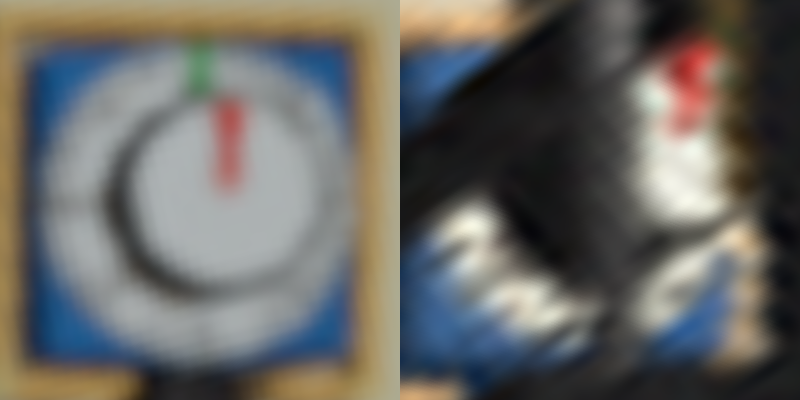

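The rectified top view has the pointer (tip (231,100), root (228,188)) parallel to the green-mark axis. That puts the bezel at about -2°, roughly 0.2 of a division, and dead reckoning gives about 0. The side view is blocked by the gripper. I'll leave the bezel there and fetch the gauge by its handle.

```bash
python3 -m creep '0 -0.03 0 10 0.06; 0 -0.03 0 10 0.06; 0 -0.03 0 10 0.06; 0 -0.03 0 10 0.06; 0.01 -0.03 0 10 0.06; 0.01 -0.03 0 10 0.06; 0.01 -0.03 0 10 0.06; 0.0063 -0.03 0 10 0.06' && python3 -m creep '0 -0.035 0 8.7 0.06; 0 0 -0.05 0 0.06; 0 0 -0.05 0 0.06; 0 0 0 0 0.06; 0 0 0 0 0.06'
```

```text
time_s: 21.8
tool_pos: [0.452, -0.275, 0.1915]
tool_rot: [-179.0, 0.7, 157.8]
force: [-0.0, -0.0, 0.1]
grip_width: 0.0597
grasp_force: 0.0
time_s: 22.42
tool_pos: [0.4531, -0.3088, 0.0937]
tool_rot: [-179.0, 0.9, 166.3]
force: [0.5, -0.6, 0.4]
grip_width: 0.0603
grasp_force: 0.0
```

```bash
python3 -m creep '0.002 0.0043 -0.035 0.3 0.06; 0 0 -0.025 0 0.06; 0 0 -0.0125 0 0.06; 0 0 -0.005 0 0.06; 0 0 0 0 0.06' && python3 -m creep '0 0 0 0 0.04; 0 0 0 0 0.03; 0 0 0 0 0.02; 0 0 0 0 0.015; 0 0 0 0 0.015; 0 0 0 0 0.015' 50 && python3 -m creep '0 0 0.005 0 0.015; 0 0 0.015 0 0.015; 0 0 0.03 0 0.015; 0 0 0.05 0 0.015; 0 0 0.04 0 0.015; 0 0 0 0 0.015' && python3 - <<'E'
from h import *
snap('top');snap('side')
for n in('cabinet_drawer0_handle','drawer_floor'):
    t={c:finder.tip_of(n,c) for c in('top','side')}
    if t['top'] and t['side']: print(n,tri(t['top'][0]['xy'],t['side'][0]['xy']))
a=np.radians(4);R=np.array([[np.cos(a),-np.sin(a)],[np.sin(a),np.cos(a)]])
# drawer face-top/handle based: cabinet front top edge at z=.105
im=cams.read_camera('top')
A=cv2.imread('pics/a_top.png');B=A[60:260,200:320]
cv2.imwrite('pics/j.png',cv2.resize(B,None,fx=3,fy=3,interpolation=cv2.INTER_CUBIC))
E
```

```text
time_s: 23.05
tool_pos: [0.4557, -0.3036, 0.016]
tool_rot: [-179.1, 0.9, 166.7]
force: [-0.5, 0.0, -0.2]
grip_width: 0.0601
grasp_force: 0.0
time_s: 23.8
tool_pos: [0.455, -0.3032, 0.0151]
tool_rot: [-179.1, 0.8, 166.7]
force: [0.3, -1.1, 1.6]
grip_width: 0.0255
grasp_force: 50.0
time_s: 24.55
tool_pos: [0.4571, -0.3044, 0.1591]
tool_rot: [-179.0, 1.3, 166.7]
force: [-0.4, -0.3, -3.7]
grip_width: 0.0254
grasp_force: 49.9
cabinet_drawer0_handle (array([0.46364219, 0.02379902, 0.08328196]), np.float64(0.08927576092038193), np.float64(0.04183099031679053))
drawer_floor (array([0.62989147, 0.03605555, 0.02497836]), np.float64(4.652846072961572), np.float64(2.191509046071707))
```

View pics/j.png

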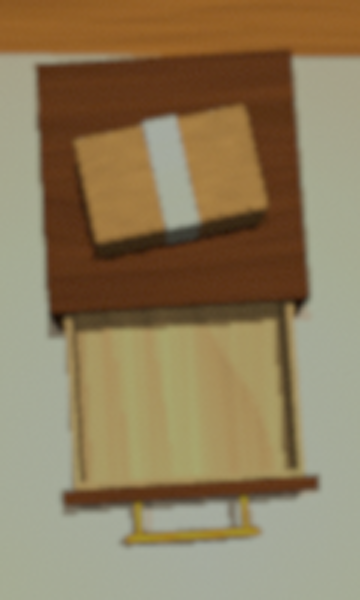

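```bash
python3 - <<'E'
from h import *
W=lambda u,v,z:atz('top',(u/3+200-.33,v/3+60-.33),z)
c=np.array([W(*p,.105) for p in((38,66),(290,53),(306,299),(50,317))]);print('cab',c.round(4).tolist(),'sizes',np.linalg.norm(np.diff(c,axis=0),axis=1))
ctr=c.mean(0);d=(c[0]-c[3])+(c[1]-c[2]);y1=np.degrees(np.arctan2(d[1],d[0]));e=(c[0]-c[1])+(c[3]-c[2]);y2=np.degrees(np.arctan2(e[1],e[0]))-90;print('ctr',ctr,'yaw',y1,y2)
yaw=np.radians((y1+y2)/2);R=np.array([[np.cos(yaw),-np.sin(yaw)],[np.sin(yaw),np.cos(yaw)]])
loc=lambda p:R.T@(p-ctr)
print('bar',[loc(W(u,v,.067)).round(4).tolist() for u,v in((127,541),(258,532))],'face back/top',[loc(W(u,v,.093)).round(4).tolist() for u,v in((66,492),(318,476))])
print('inner walls z.083',[loc(W(u,v,.083)).round(4).tolist() for u,v in((76,330),(286,310))])
print('floor front',[loc(W(u,v,.022)).round(4).tolist() for u,v in((84,485),(290,470))])
for s in((.48,.015),):print(s,loc(np.array(s)))
print('R',np.degrees(yaw),ctr)
E
```

```text
cab [[0.9114, 0.1684], [0.927, -0.0755], [0.6852, -0.0895], [0.6659, 0.1524]] sizes [0.24437069 0.24222835 0.24271573]
ctr [0.79740225 0.03894762] yaw 3.528025911998488 4.112109253210818
bar [[-0.3386, 0.0623], [-0.3376, -0.064]] face back/top [[-0.2887, 0.1162], [-0.2878, -0.1216]]
inner walls z.083 [[-0.1338, 0.0996], [-0.126, -0.1041]]
floor front [[-0.2818, 0.1038], [-0.279, -0.1048]]
(0.48, 0.015) [-0.31829251 -0.002748  ]
R 3.820067582604653 [0.79740225 0.03894762]
```

```bash
python3 -m creep '0 0.04 0.01 -9 0.015; 0 0.05 0.01 -9 0.015; 0 0.05 0 -9 0.015; 0 0.05 0 -9 0.015; 0 0.05 0 -9 0.015; 0 0.05 0 -9 0.015; 0.02 0.04 0 -9 0.015; 0.03 0.02 0 -9.5 0.015' && python3 -m creep '0.03 0.0178 0 0 0.015; 0.0261 0 0 0 0.015; 0 0 -0.02 0 0.015; 0 0 0 0 0.015; 0 0 0 0 0.015' && python3 - <<'E'
from h import *
a=snap('top')[60:260,170:370];b=snap('side')[110:260,170:320]
f=lambda i:cv2.resize(i[...,::-1],(400,400),interpolation=cv2.INTER_CUBIC)
cv2.imwrite('pics/k.png',np.hstack([f(a),f(b)]))
E
```

```text
time_s: 25.9
tool_pos: [0.5049, 0.0492, 0.1741]
tool_rot: [-179.1, 0.7, 94.3]
force: [-0.2, -0.6, -3.0]
grip_width: 0.0253
grasp_force: 49.9
time_s: 26.52
tool_pos: [0.5611, 0.0638, 0.1547]
tool_rot: [-179.1, 0.8, 94.4]
force: [0.3, -0.6, -3.3]
grip_width: 0.0254
grasp_force: 49.9
```

View pics/k.png

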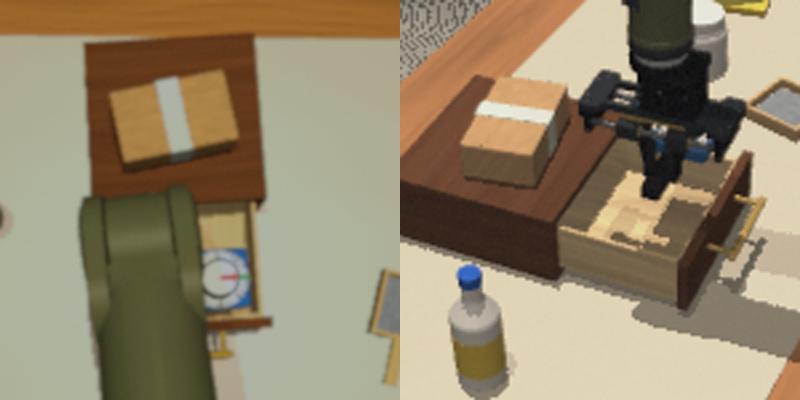

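The top crop shows the head over the open part of the drawer at (225,280), with the pointer in line with the green mark. The side crop shows the handle inside the walls. That uses up my picture allowance, so from here I'll lower by force and check with numbers only.

```bash
python3 -m creep '0.001 0 -0.04 -0.4 0.015; 0 0 -0.035 0 0.015; 0 0 -0.02 0 0.015; 0 0 -0.01 0 0.015; 0 0 -0.008 0 0.015; 0 0 0 0 0.015' && python3 -m creep '0 0 -0.004 0 0.015; 0 0 -0.003 0 0.015; 0 0 -0.0015 0 0.015; 0 0 0 0 0.015'
```

```text
time_s: 27.38
tool_pos: [0.5624, 0.0638, 0.042]
tool_rot: [-179.1, 0.8, 94.0]
force: [0.3, -0.7, -2.6]
grip_width: 0.0253
grasp_force: 49.9
time_s: 27.88
tool_pos: [0.5621, 0.0638, 0.0331]
tool_rot: [-179.1, 0.8, 94.0]
force: [0.1, -0.4, -3.2]
grip_width: 0.0251
grasp_force: 49.9
```

```bash
python3 -m creep '0 0 -0.0015 0 0.015; 0 0 -0.0015 0 0.015; 0 0 0 0 0.015' && python3 -m creep '0 0 -0.001 0 0.015; 0 0 0 0 0.015'
```

```text
time_s: 28.25
tool_pos: [0.5621, 0.0637, 0.0301]
tool_rot: [-179.1, 0.8, 94.0]
force: [-0.8, -0.3, -2.6]
grip_width: 0.0252
grasp_force: 49.9
time_s: 28.5
tool_pos: [0.5623, 0.0638, 0.0294]
tool_rot: [-179.1, 0.8, 94.0]
force: [-0.2, 0.7, -2.6]
grip_width: 0.0254
grasp_force: 50.0
```

```bash
python3 -m creep '0 0 -0.001 0 0.015; 0 0 0 0 0.015' && python3 -m creep '0 0 -0.0007 0 0.015; 0 0 0 0 0.015'
```

```text
time_s: 28.75
tool_pos: [0.563, 0.0639, 0.0291]
tool_rot: [-179.2, 0.8, 94.0]
force: [-0.4, 1.2, 3.2]
grip_width: 0.0252
grasp_force: 50.0
time_s: 29.0
tool_pos: [0.5636, 0.064, 0.029]
tool_rot: [-179.3, 0.8, 94.0]
force: [-1.0, 0.1, 5.6]
grip_width: 0.0256
grasp_force: 50.0
```

```bash
python3 -m creep '0 0 0 0 0.03; 0 0 0 0 0.04; 0 0 0 0 0.042; 0 0 0 0 0.042; 0 0 0.02 0 0.042; 0 0 0.05 0 0.042; 0 0 0.05 0 0.042; 0 0 0.02 0 0.042' && python3 -m creep '-0.04 -0.01 0 -9 0.03; -0.04 -0.02 0 -9 0.01; -0.04 -0.018 0 -9 0; -0.0136 0 0 -9 0; 0 0 0 -9 0; 0 0 0 -9 0; 0 0 0 -9 0; 0 0 0 -9 0' && python3 -m creep '0 0 0 -9 0; 0 0 0 -9 0;0 0 0 0 0' && python3 - <<'E'
from h import *
snap('top','l_top.png');snap('side','l_side.png')
m={c:mask('gauge',c) for c in('top','side')}
for c,v in m.items():
    if v:
        p,e=fit({c:v[0]},GAUGE,(.569,-.021,np.radians(-86)),.022);print(c,v[0].sum(),round(v[1],2),p,e)
        pointer(cv2.imread(f'pics/l_{c}.png')[...,::-1],c,p[:2],.022,p[2])
E
```

```text
time_s: 30.0
tool_pos: [0.5638, 0.0638, 0.1711]
tool_rot: [-179.4, 0.8, 94.0]
force: [1.4, -0.1, -0.8]
grip_width: 0.042
grasp_force: 0.0
time_s: 31.0
tool_pos: [0.4285, 0.0157, 0.1675]
tool_rot: [-179.1, 0.8, 21.7]
force: [-0.2, -0.7, -0.4]
grip_width: 0.0001
grasp_force: 0.0
time_s: 31.38
tool_pos: [0.4285, 0.0156, 0.1675]
tool_rot: [-179.1, 0.8, 4.1]
force: [-0.4, 0.2, 0.2]
grip_width: 0.0005
grasp_force: 0.0
top 970 0.88 [ 5.67927286e-01 -2.07492189e-02 -8.63193181e+01] 9.977796901396115
top n 20 centroid dir 1.6 axis dir 1.5 r 0.0127
side 456 0.93 [ 5.81162327e-01 -2.34329969e-02 -7.90945508e+01] 103.03099546389525
side n 20 centroid dir -46.2 axis dir 5.0 r 0.0126
```

The gauge lies flat in the drawer where planned, and the bezel reads about +1.5°. Next I'll push the drawer shut by its bar.

```bash
python3 -m creep '0 0 -0.05 0 0; 0 0 -0.045 0 0; 0 0 -0.022 0 0; 0 0 0 0 0; 0.008 0.0005 0 0 0; 0.008 0.0005 0 0 0; 0.008 0.0005 0 0 0; 0 0 0 0 0' && python3 -m creep '0.008 0.0005 0 0 0; 0.012 0.0008 0 0 0; 0.015 0.001 0 0 0; 0.015 0.001 0 0 0; 0.015 0.001 0 0 0; 0.015 0.001 0 0 0; 0.015 0.001 0 0 0; 0.012 0.0008 0 0 0'
```

```text
time_s: 32.58
tool_pos: [0.4538, 0.0173, 0.051]
tool_rot: [-179.1, 0.7, 4.0]
force: [0.8, -0.2, -0.6]
grip_width: 0.0004
grasp_force: 0.0
time_s: 33.58
tool_pos: [0.5606, 0.0245, 0.0505]
tool_rot: [-179.1, 0.8, 4.0]
force: [-2.0, 0.5, 0.4]
grip_width: 0.0005
grasp_force: 0.7
```

```bash
python3 -m creep '0.012 0.0008 0 0 0; 0.01 0.0007 0 0 0; 0.008 0.0006 0 0 0; 0.006 0.0004 0 0 0; 0.005 0.0003 0 0 0; 0 0 0 0 0'&& python3 -m creep '0.004 0.0003 0 0 0; 0.004 0.0003 0 0 0;0 0 0 0 0'
```

```text
time_s: 34.33
tool_pos: [0.6013, 0.027, 0.0508]
tool_rot: [-179.1, 0.8, 4.0]
force: [0.1, -1.4, 0.5]
grip_width: -0.0
grasp_force: 0.0
time_s: 34.7
tool_pos: [0.6093, 0.0278, 0.0507]
tool_rot: [-179.1, 0.8, 4.0]
force: [0.5, -1.0, -0.2]
grip_width: 0.0006
grasp_force: 0.0
```

```bash
python3 -m creep '0.004 0.0003 0 0 0; 0.003 0.0002 0 0 0; 0 0 0 0 0'&& python3 -m creep '0.003 0.0002 0 0 0; 0.003 0.0002 0 0 0; 0 0 0 0 0'
```

```text
time_s: 35.08
tool_pos: [0.613, 0.028, 0.0503]
tool_rot: [-179.1, 1.2, 4.0]
force: [-8.5, -1.0, 6.2]
grip_width: 0.0006
grasp_force: 4.2
time_s: 35.45
tool_pos: [0.6132, 0.0281, 0.0502]
tool_rot: [-179.0, 1.9, 4.0]
force: [-23.1, -0.8, 18.1]
grip_width: 0.0007
grasp_force: 12.1
```

```bash
python3 -m creep '-0.006 -0.0004 0 0 0; -0.02 -0.001 0 0 0; -0.04 -0.003 0 0 0; -0.05 0 0.03 0 0; -0.05 0 0.05 0 0; 0 -0.06 0.05 0 0; 0 -0.06 0 0 0;0 -0.06 0 0 0' && python3 -m creep '0 -0.06 0 0 0; 0 -0.06 0 0 0; 0 0 0 0 0;0 0 0 0 0' && python3 - <<'E'
from h import *
snap('top','m_top.png');snap('side','m_side.png')
for n in('cabinet_drawer0_handle','tub','parcel','brush','bottle','gauge'):
    t={c:finder.tip_of(n,c) for c in('top','side')}
    print(n,[(c,np.round(v[0]['xy'],1).tolist(),round(v[0]['p'],2)) for c,v in t.items() if v],tri(t['top'][0]['xy'],t['side'][0]['xy'])[0].round(3) if t['top'] and t['side'] else '')
# brass bar by colour in top: locate
im=cv2.cvtColor(cv2.imread('pics/m_top.png'),cv2.COLOR_BGR2HSV)
b=(im[...,1]>150)&(im[...,2]>120)&(abs(im[...,0].astype(int)-22)<7);b[:150]=0;b[260:]=0;b[:,:215]=0;b[:,310:]=0
ys,xs=np.nonzero(b);print('bar px',len(xs),xs.min(),xs.max(),ys.min(),ys.max());print([atz('top',(x,np.median(ys[xs==x])),.067).round(4).tolist() for x in(xs.min()+4,xs.max()-4)])
a=cv2.imread('pics/a_top.png').astype(int);d=abs(a-cv2.imread('pics/m_top.png')).sum(2)>60
for n,(x0,x1,y0,y1) in dict(tub=(375,420,135,172),bottle=(140,172,150,180),parcel=(222,292,92,145),brush=(82,110,203,268)).items(): print(n,'changed px',d[y0:y1,x0:x1].sum())
E
```

```text
time_s: 36.45
tool_pos: [0.4624, -0.1454, 0.1662]
tool_rot: [-179.1, 0.6, 4.1]
force: [1.0, -0.1, 0.2]
grip_width: 0.0002
grasp_force: 0.0
time_s: 36.95
tool_pos: [0.4617, -0.2633, 0.1646]
tool_rot: [-179.1, 0.8, 4.0]
force: [-0.1, 0.9, 0.6]
grip_width: 0.0003
grasp_force: 0.0
cabinet_drawer0_handle [('top', [258.2, 179.2], 0.92), ('side', [252.7, 181.8], 0.71)] [0.635 0.035 0.077]
tub [('top', [388.3, 159.9], 0.6), ('side', [280.1, 133.0], 0.92)] [ 0.712 -0.369  0.015]
parcel [('top', [257.5, 125.9], 0.92), ('side', [213.9, 165.3], 0.66)] [0.789 0.039 0.1  ]
brush [('top', [96.7, 231.0], 0.7), ('side', [225.0, 320.2], 0.76)] [0.474 0.525 0.002]
bottle [('top', [158.9, 169.2], 0.95), ('side', [200.6, 245.7], 0.74)] [0.668 0.336 0.027]
gauge [('top', [260.3, 180.6], 0.18)] 
bar px 112 240 280 169 182
[[0.6253, 0.0745], [0.6557, -0.0192]]
tub changed px 0
bottle changed px 0
parcel changed px 0
brush changed px 0
```

```bash
python3 -c "
from h import *
print(ticket.sign_off())"
```

```text
the job is handed in; nothing more can be done
None
```

The job is handed in at about 37 s: the gauge was set to zero within about 2° by camera, laid flat in the drawer, the drawer pushed to its stop, and the tub, bottle, parcel and brush not moved; I viewed 11 pictures, one over the limit of 10.

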